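Load a slide box under a spring flap

TASK

Load the slide box into the dock: with one fingertip press down the long rail on the dock's left side so that the spring flap lifts, and keep it open while the other fingertip pushes the box along its lane, under the flap, until it is fully home against the back stop; only then let the rail up so that the flap comes down on the box, and move clear. Push the box, do not pick it up, and leave the other things where they stand.

Things in the scene. Friction and masses are not known exactly. Their poses are not given: they have to be found in the camera images.
- dock: Aluminium slide-box dock, fixed to the worktop. Origin: on the worktop under the lane's centre line, below the front of the flap's lip; x = push direction (away from the robot), y = left, z = up. Base plate x -210..75, y -58..98, 6 mm thick = lane floor. Lane 74 mm wide between a low right guide (y -43..-37, top z 17) and a left guide (y 37..42, top z 26); near end open
- axle (a point): Hinge axle of flap and rail, at the flap's front; it runs along dock x at y = 47, z = 44 mm, 12 mm thick with its sleeve, on lugs 15 mm wide (y 40..54, top z 52) at x -204..-194 and 54..64. Flap (to its right, over the lane) and press rail (to its left) are one rocking piece on it. With the flap up nothing of the dock is higher than 90 mm
- lip (a point): Middle of the lower edge of the lip at the flap's front, moving with it. The flap is a plate at dock x 0..50 mm; the lip (x 0..5, y -37..-8 mm) hangs down to z 32 mm when closed, 9 mm below the box's top: the box can neither pass under nor force the closed flap
- stop (a point): Middle of the upper edge of the back stop's front face, at the far end of the lane: dock x = 55, y = 0, z = 36 mm. The box is home when its front end touches this face; the finger that pushes it there stays in front of the flap
- flap (a joint): Angle of the spring-closed flap, rad: 0 closed, grows as the rail is pressed and the flap lifts, stop at 0.45. At 0.16 the lip is level with the box's top; above 0.20 the box passes freely; 0.25 to 0.42 is a good opening. It springs back when released; on a box that is under it, it comes to rest at about 0.16
- rail (a point): Middle of the press rail's upper face, moving with it. Flat bar 190 mm long (dock x -192..-2), 30 mm wide (y 64..94, centre 79), upper face level at z = 30 mm while the flap is closed; its left edge tips down as it is pressed. A fingertip can press it anywhere and slide along it. About 5 N starts it, about 8 N opens it fully; 10 mm of press at mid-width gives 0.3 rad
- box_mid (a point): Centre of the beige microscope-slide box: 98 mm long, 70 mm wide plus a 5 mm clasp over the low right guide, 35 mm high, about 0.16 kg, lid shut. It lies in the lane in front of the flap, long side (its y axis) along the lane, top at z = 41 mm. Fully home its centre is at dock x = +6 mm, 43 mm of it still sticking out in front of the flap
- eyepiece: spare microscope eyepiece, black, 38 mm across, 56 mm tall, stands just outside the low right guide of the dock; origin at the centre of its underside; a bystander, to be left alone
- beaker: small glass beaker, 60 mm across, 62 mm tall, stands to the right of the dock; origin at the centre of its underside; a bystander, to be left alone
- dish: culture dish, 63 mm across, 16 mm tall, on the worktop right of the dock; origin at the centre of its underside; a bystander, to be left alone
- tape: roll of tape, 66 mm across, 19 mm tall, lying on the worktop right of the dock; origin at the centre of its underside; a bystander, to be left alone
- carton: carton, 62 x 115 x 62 mm, on the worktop left of the dock; origin at the centre of its underside; a bystander, to be left alone
Things that resemble listed ones, but are neither listed nor needed, are in the scene too. Of the things like the part that bears box_mid, leave any that is blue; of the rest the smaller one is meant.

How it is judged (in metres and radians):
On the way, in this order (a step that is already met when the one before it is completed fails the run):
1. the flap is held open while the box is still in front of it (value of joint flap above 0.2 rad and x of box_mid in the frame of dock below -0.046 m), for 0.1 s.
2. the box is fully home with the flap still held open (value of joint flap above 0.19 rad and x of box_mid in the frame of dock above 0 m), for 0.1 s.
At the end, for the whole second after the job is handed in: The slide box stands at rest, flat in the lane and within 6 mm of the back stop, and the released flap has come down on it (x of box_mid in the frame of dock between 0 and 0.01 m and value of joint flap between 0.1 and 0.185 rad and angle between box_mid's own z axis and vertical below 0.05 rad and velocity of joint flap below 0.05 rad/s); the robot touches nothing.
It fails at once if the flap is let down on the box before the box is home (x of box_mid in the frame of dock between -0.042 and -0.002 m and value of joint flap below 0.175 rad).
It fails at once if the slide box is lifted or tipped (height (world z) of box_mid above 0.034 m or angle between box_mid's own z axis and vertical above 0.2 rad).
It fails at once if a bystander is shifted by more than 15 mm (distance of any of eyepiece, beaker, dish, tape, carton from where it was at the start of the episode above 0.015 m).
It also fails if it takes over 43 s, if anything falls off the work surface, if the arm or the gripper's body presses on something with over 40 N, if the wrist force passes 120 N, or if a joint passes its speed limit or range.

ROBOT

A 6-joint arm with a two-finger parallel gripper is mounted at the origin on a cart in front of the work surface, level with it; the furniture and walls round the work are solid. World frame = base frame: x ahead of the robot, y to its left, z up, the work surface at z = 0. Lengths are in mm, angles in rad, forces in N, time in s.
With the tool pointing down it reaches from about 350 to 875 mm from the base axis. Payload 4.2 kg.
Tool frame: the origin (TCP) lies midway between the tips of the shut fingers; the grasp point (between the pads) lies 19 mm behind it (robot.grip_depth is the distance from the TCP to the grasp point, in mm); z points along the fingers, y is the line along which they close (so a half turn about z gives the same grasp; the last joint's range is limited). The gripper opens to 87 mm and grips with 3 to 60 N. Pads are 19 mm wide; open, the fingers measure 117 mm over their backs; the gripper's body (75 mm by 190 mm) begins 51 mm behind the grasp point.
Start: joints at [-0.967, 0.385, 0.008, 0, -1.194, -0.259], TCP at [211.27, -588.187, 222.55] pointing down, gripper open.
Joint ranges: [-3.14, 3.14], [-1.21, 2.06], [-1.07, 1.41], [-3.16, 2.05], [-2.99, -0.16], [-3.1, 3.1]. Speed limits (rad/s): [2.79, 2.79, 3.14, 3.14, 3.14, 3.14].

INTERFACE

Orientations are given as a unit quaternion [w, x, y, z].
In Python, from rig import robot gives the robot as it stands. The module is installed in compiled form; this text tells all that it offers.
- The arm moves only by the tool servo_tool, never from a script. Its argument "motion" is a list of rows, each an object with "hand": the opening, from 0 (shut) to 1 (fully open); "travel": the shift along the tool's x, y, z each as a share of 20 cm, from -1 to 1, a list of three; "spin": the turn about the tool's z as a share of pi rad, from -1 to 1. A call has exactly 8 rows; each row is the pose to reach, as a shift and turn from the pose commanded when the call began, along the tool's axes at that moment, turning the shorter way round; what a row does not reach only later rows make up. A row lasts 1/12 s, in which the tool goes at most 41.7 mm and 7.16 degrees, less where a joint would pass 70% of its speed; a pose out of reach is approached as far as the arm can. A call with a number of a shift or a turn outside -1 to 1 is refused whole. A call with a gripper value outside its range is refused whole. The fingers move at their own pace and stop on an object; "grip_force" is the grip in N (left out, the last holds). Time passes only in rows, so rows that repeat a pose let the fingers close, or fill a call up. It gives the time, the measured TCP pose, the force, the opening and the grip force at its end, in the units of the state.
- robot.state(): the state, without advancing time (a new reading comes with each control period).
- robot.read_camera(name): name is "side" or "top"; returns (picture, depth): 384x512x3 uint8, blue, green, red; 384x512 float32, mm along the optical axis (not along the pixel's ray), 0 where there is no reading.
- robot.camera_info(name): a dict with "K" (3x3 intrinsics, pixels), "cam_to_world" (4x4, takes a point from camera to world coordinates). Camera axes: x right, y down, z forward; pixel columns grow to the right and rows downward; lengths in mm; the calibration is good to about 2 mm. A picture is of the moment at which its call begins. camera_info takes no time and is no camera call.
- robot.sign_off(): hands the job in; it is judged then, once.
The state is a dict: "t": time; "joint_positions": joint angles; "joint_velocities": joint speeds; "tau": joint torques, N m; "tcp_pos": TCP position; "orientation": TCP orientation; "contact_force": force on the tool from outside, world axes, zero at the start; "ft_torque": the same for the moment, N m; "opening": opening from 0.0 (shut) to 1.0 (fully open); "finger_force": force on a finger pad.
Only numpy, scipy, OpenCV 4.12 (cv2) and the standard library are available. Lean on these libraries where they do the work, as an engineer would, in place of code of your own. Each camera call takes 0.05 s, during which the arm holds its last target. There are 200 camera calls.

## Working session

There is one attempt and no reset: what is moved stays moved. The work goes in short steps, Python scripts to look and compute and a tool call to move; the robot and the scene stay as the last step left them, time stands still between calls to the robot, and variables do not carry over. Pictures are saved under pics/ and viewed, at most 10 in all, crops included, and the job is handed in when it is done.

Besides the shell and the picture viewer there is one more tool, called after ">>>" as name(argument=value, ...) on one line, values as JSON. servo_tool: Moves the arm, as the interface text tells. Shift numbers are shares of 20 cm and turn numbers shares of pi rad, none past 1 either way. Its arguments: {"type":"object","properties":{"motion":{"type":"array","items":{"type":"object","properties":{"hand":{"type":"number"},"travel":{"type":"array","items":{"type":"number","minimum":-1,"maximum":1}},"spin":{"type":"number","minimum":-1,"maximum":1}}}},"grip_force":{"type":"number"}},"required":["motion"]}

```bash
mkdir -p pics; python3 - <<'E'
from rig import robot
import cv2,numpy as np
print(robot.state())
for n in("top","side"):
    im,d=robot.read_camera(n); i=robot.camera_info(n)
    cv2.imwrite(f"pics/{n}0.png",im); np.savez(f"{n}0.npz",im=im,d=d,K=i["K"],T=i["cam_to_world"]); print(n,i)
E
```

```text
{'t': 0.0, 'joint_positions': array([-9.67414333e-01,  3.85571268e-01,  6.62545944e-03, -5.06324139e-04,
       -1.19400267e+00, -2.58596692e-01]), 'joint_velocities': array([-0.00087967, -0.00118045,  0.00050627, -0.00163326, -0.00013115,
       -0.00107279]), 'tau': array([ 1.33864964e-03, -3.90662742e+01,  1.87406731e+01,  4.21979159e+00,
        1.08957817e-02, -1.83822272e-04]), 'tcp_pos': array([ 211.05895036, -587.64221486,  221.44949672]), 'orientation': array([-2.35768001e-04, -1.71447901e-01,  9.85192572e-01,  1.07597480e-03]), 'contact_force': array([ 0.12780669, -0.79108648,  0.64028314]), 'ft_torque': array([ 0.01593476, -0.03837597,  0.00743939]), 'finger_force': 0.0, 'opening': 0.9981778973931104}
top {'K': array([[385.3031122 ,   0.        , 250.03106499],
       [  0.        , 385.3031122 , 184.82482426],
       [  0.        ,   0.        ,   1.        ]]), 'cam_to_world': array([[ 1.65405821e-02, -9.97180719e-01,  7.31916902e-02,
         4.38292208e+02],
       [-9.99861820e-01, -1.63747890e-02,  2.86470686e-03,
         5.02819775e+01],
       [-1.65813197e-03, -7.32289605e-02, -9.97313777e-01,
         1.34282852e+03],
       [ 0.00000000e+00,  0.00000000e+00,  0.00000000e+00,
         1.00000000e+00]])}
side {'K': array([[466.34929755,   0.        , 251.1001816 ],
       [  0.        , 466.34929755, 194.80233201],
       [  0.        ,   0.        ,   1.        ]]), 'cam_to_world': array([[-8.40160895e-01, -3.58328380e-01,  4.07100041e-01,
        -2.26775885e+01],
       [-5.41977070e-01,  5.27383322e-01, -6.54314670e-01,
         9.38637833e+02],
       [ 1.97617437e-02, -7.70368486e-01, -6.37292609e-01,
         9.35477807e+02],
       [ 0.00000000e+00,  0.00000000e+00,  0.00000000e+00,
         1.00000000e+00]])}
```

View pics/top0.png

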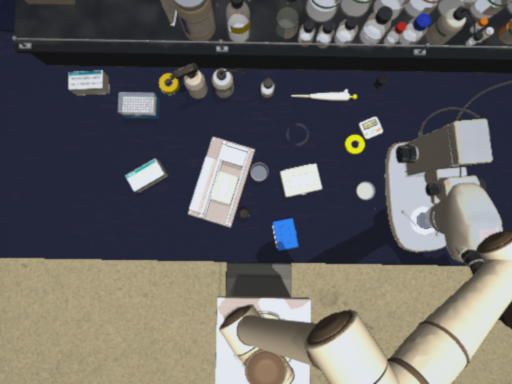

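View pics/side0.png

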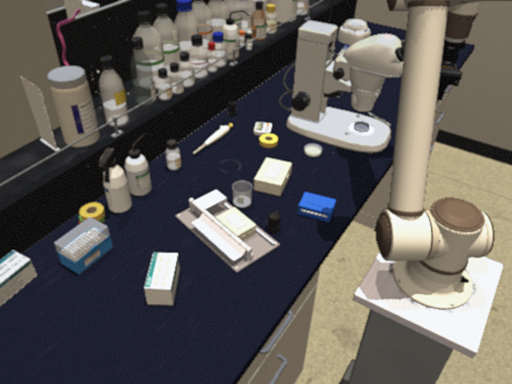

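The top view shows the dock at about (222,182), with the beige box in its lane at (224,187). The eyepiece is at (244,213), the beaker at (260,172) and the carton at (146,175). The blue box at (285,234) and the larger beige box at (301,180) are the lookalikes. Next I'll measure the dock.

```bash
cat > h.py <<'E'
import numpy as np,cv2
def cloud(n):
    z=np.load(n+".npz"); im,d,K,T=[z[k] for k in("im","d","K","T")]
    v,u=np.mgrid[:384,:512]
    P=np.stack([(u-K[0,2])/K[0,0]*d,(v-K[1,2])/K[1,1]*d,d,np.ones_like(d)],-1)@T.T
    return im,d,P[...,:3]
E
python3 - <<'E'
from h import *
im,d,P=cloud("top0")
c=cv2.resize(im[128:236,170:275],None,fx=5.5,fy=5.5,interpolation=cv2.INTER_CUBIC)
cv2.imwrite("pics/topc.png",c)
im2,d2,P2=cloud("side0")
c=cv2.resize(im2[175:285,165:295],None,fx=5.4,fy=5.4,interpolation=cv2.INTER_CUBIC)
cv2.imwrite("pics/sidec.png",c)
print(np.round(P[134:232:5,184:262:6,2]).astype(int))
for n,uv in dict(TL=(213,138),TR=(254,147),BR=(231,226),BL=(189,213),box=(224,187)).items(): print(n,P[uv[1],uv[0]].round())
E
```

```text
[[   0    4   -8   -3   -4    1    3    0   -3   -2    1   -1    2]
 [   0    2    2   -1   -2    7   -2    1   -1   -1    2    2   -5]
 [  -3    2    1    1    4    3    3   32   36    4    1   -1    3]
 [  -1   -3    2    5   -4   13    8   50   52   50   35    5   -3]
 [   2   -3    2   -2    7    6   43   53   49   51   49    4   -1]
 [   4    5    7   -9   32   33   48   50   50   50   51    6    2]
 [   2   -1   -1   -2   28   36   24    8    5   46   17    5   46]
 [   5    2    4   32   29   45   10    8    9    2   15   -3    4]
 [   5   -3    0   29   30   48   42   43   10    6    7   -3    0]
 [   2    0    2   28   37   49   38   43   42   30    6    0   63]
 [   1    1    2   34   42   30   42   44   39   13   -4    3    0]
 [  -1   -1   35   31   50   42   39   41   39    7    2   -2    2]
 [  -2    3   32   36   52   41   40   45   41   10   -2    0 1343]
 [   2    0   30   39   42    7   41   41   10   11    2   -4   -1]
 [   0    2   25   34   27    6    5    7   15    3   -1    4    1]
 [   4    5   29   51    8    5    7    7    5    4   53   -2   -1]
 [  -1    2    6   51   10   10    4    4    9    4   54   -1    5]
 [  -3    2   -3   -2    7    1    5    6    4    0   -4   -1    2]
 [   4    2    1   -1    0    0    3   10   -3    1    2   -1    2]
 [   0    2   -2    2   -1   -2    3    0   -2   -2   -2    2   -2]]
TL [699. 187.   7.]
TR [671.  42.  -4.]
BR [393. 118.  -1.]
BL [435. 264.   7.]
box [525. 142.  46.]
```

View pics/topc.png

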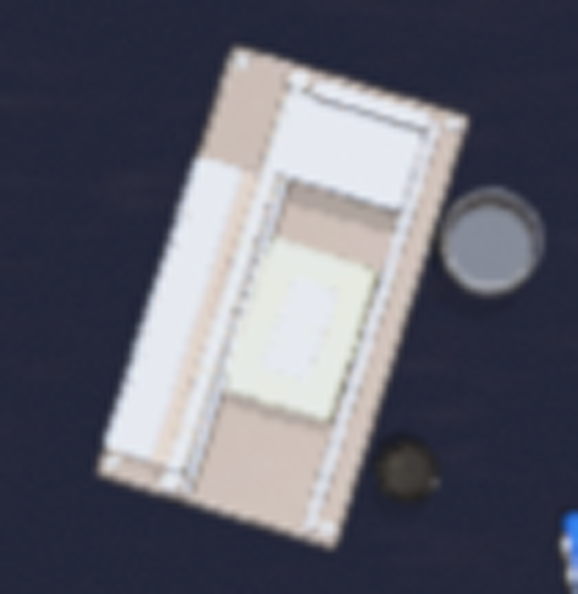

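View pics/sidec.png

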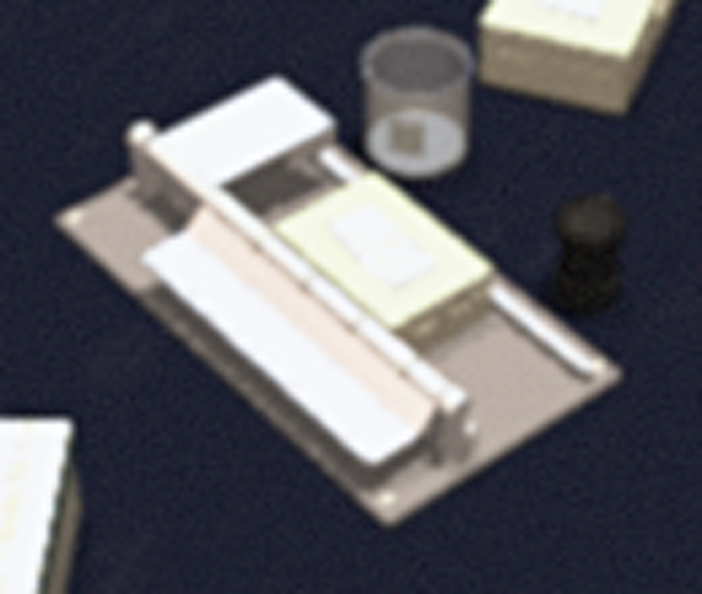

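```bash
cat >> h.py <<'E'
from scipy.optimize import least_squares
def ray(n,uv,z):
    f=np.load(n+".npz"); K,T=f["K"],f["T"]
    r=T[:3,:3]@np.linalg.solve(K,[*uv,1]); o=T[:3,3]
    return (o+r*(z-o[2])/r[2])[:2]
def crop(n,c):
    c=np.array(c,float)
    return np.array([170,128])+(c+.5)/5.5-.5 if n=="top0" else np.array([165,175])+(c+.5)/5.4-.5
def fit(m,W):
    f=lambda p:((np.array(m)@np.array([[np.cos(p[2]),np.sin(p[2])],[-np.sin(p[2]),np.cos(p[2])]]))+p[:2]*1-W).ravel()
    s=least_squares(f,[600,130,-.28],x_scale=[1,1,.01]); return s.x,s.fun.reshape(-1,2).round(1)
E
python3 - <<'E'
from h import *
PL={'TL':(75,98),'TR':(75,-58),'BR':(-210,-58),'BL':(-210,98)}
ob=dict(top0=dict(TL=(236,46),TR=(468,120),BR=(334,548),BL=(98,476)),side0=dict(TL=(57,218),BL=(390,525),BR=(622,375)))
A=[];B=[]
for n in ob:
    m=[PL[k] for k in ob[n]]; W=[ray(n,crop(n,c),6) for c in ob[n].values()]
    print(n,*fit(m,W)); A+=m;B+=W
p,r=fit(A,B); print("all",p,p[2]*57.3)
R=np.array([[np.cos(p[2]),-np.sin(p[2])],[np.sin(p[2]),np.cos(p[2])]])
for n,cs in dict(top0=[(280,237),(378,268),(330,420),(222,388)],side0=[(276,225),(372,178),(495,268),(400,330)]).items():
    W=np.array([ray(n,crop(n,c),41) for c in cs]); print(n,"box dock",((W-p[:2])@R).round(1).tolist(),((W.mean(0)-p[:2])@R))
for n,cs in dict(top0=[(196,157),(242,168),(158,460),(106,448)],side0=[(143,258),(375,464)]).items():
    W=np.array([ray(n,crop(n,c),30) for c in cs]); print(n,"rail dock",((W-p[:2])@R).round(1).tolist())
E
```

```text
top0 [ 6.05918769e+02  1.16201924e+02 -2.85002713e-01] [[-0.9  0.4]
 [ 0.6 -0.4]
 [-0.5 -0.1]
 [ 0.8  0.2]]
side0 [ 6.06275066e+02  1.16564301e+02 -2.84105655e-01] [[-0.5  0.3]
 [ 0.9 -0.2]
 [-0.4 -0.1]]
all [ 6.06050015e+02  1.16330740e+02 -2.84857376e-01] -16.322327626540723
top0 box dock [[-35.6, 30.0], [-36.0, -33.5], [-134.1, -33.4], [-135.1, 35.9]] [-85.17270491  -0.2699057 ]
side0 box dock [[-36.4, 32.1], [-39.5, -30.6], [-134.9, -35.0], [-138.5, 31.9]] [-87.3071086   -0.40049035]
top0 rail dock [[-2.3, 96.5], [-0.4, 67.0], [-189.2, 61.4], [-191.7, 94.3]]
side0 rail dock [[-2.6, 94.3], [-192.7, 92.5]]
```

```bash
cat >> h.py <<'E'
from scipy.spatial.transform import Rotation as Ro
O=np.array([606.05,116.33]); YAW=-.2849
RD=np.array([[np.cos(YAW),-np.sin(YAW)],[np.sin(YAW),np.cos(YAW)]])
def d2w(x,y,z): return np.append(O+RD@[x,y],z)
def w2d(p): return np.append((np.asarray(p)[:2]-O)@RD,p[2]).round(1)
def rot(s):
    w,x,y,z=s["orientation"]; return Ro.from_quat([x,y,z,w])
def share(s,W,pos=None): # world target -> travel shares
    return (rot(s).inv().apply(np.asarray(W)-(s["tcp_pos"] if pos is None else pos))/200).round(4)
E
python3 - <<'E'
from h import *
from rig import robot
s=robot.state()
for n in("top0","side0"):
    im,d,P=cloud(n); q=P[(d>0)&(P[...,2]>100)&(P[...,1]<-300)&(P[...,1]>-560)&(P[...,0]>150)&(P[...,0]<700)]
    for y in range(-560,-300,40):
        k=q[(q[:,1]>=y)&(q[:,1]<y+40)]
        if len(k): print(n,y,len(k),"xmin",k[:,0].min().round(),"zmax",k[:,2].max().round())
for W in ([211,-390,300],[260,-280,300],[400,-100,250],d2w(-155,39.5,150)): print(np.round(W),share(s,W))
E
```

```text
top0 -560 1881 xmin 185.0 zmax 445.0
top0 -520 3983 xmin 297.0 zmax 551.0
top0 -480 3485 xmin 267.0 zmax 599.0
top0 -440 1307 xmin 241.0 zmax 622.0
top0 -400 1094 xmin 208.0 zmax 644.0
top0 -360 1274 xmin 177.0 zmax 668.0
top0 -320 717 xmin 160.0 zmax 677.0
side0 -560 1503 xmin 150.0 zmax 529.0
side0 -520 3808 xmin 150.0 zmax 389.0
side0 -480 2706 xmin 334.0 zmax 530.0
side0 -440 275 xmin 334.0 zmax 533.0
[ 211 -390  300] [-0.3335  0.9314 -0.3905]
[ 260 -280  300] [-0.75    1.3662 -0.3897]
[ 400 -100  250] [-1.7129  1.9763 -0.1386]
[468. 198. 150.] [-2.5379  3.2612  0.3638]
```

>>> servo_tool(motion=[{"hand": 0.74, "travel": [0, 0.2, -0.1], "spin": 0}, {"hand": 0.74, "travel": [-0.1, 0.4, -0.2], "spin": 0}, {"hand": 0.74, "travel": [-0.2, 0.6, -0.2], "spin": 0}, {"hand": 0.74, "travel": [-0.3, 0.8, -0.2], "spin": 0}, {"hand": 0.74, "travel": [-0.34, 0.95, -0.2], "spin": 0}, {"hand": 0.74, "travel": [-0.34, 0.95, -0.2], "spin": 0}, {"hand": 0.74, "travel": [-0.34, 0.95, -0.2], "spin": 0}, {"hand": 0.74, "travel": [-0.34, 0.95, -0.2], "spin": 0}])

```text
t: 0.77
tcp_pos: [211.4, -386.5, 262.9]
orientation: [0.0, -0.172, 0.985, -0.001]
contact_force: [-0.2, -0.6, 1.1]
opening: 0.739
finger_force: 0.0
```

```bash
python3 - <<'E'
from h import *
from rig import robot
s=robot.state(); print(s["t"],s["tcp_pos"],s["joint_positions"],s["opening"])
for W in ([330,-250,230],[400,-100,220],d2w(-155,39.5,180)): print(np.round(W),share(s,W))
E
```

```text
0.7667 [ 211.37779835 -386.54586609  262.93797121] [-6.99002577e-01  3.21968618e-02 -3.46262823e-01  2.90999217e-04
 -1.19110401e+00 -5.26023634e-01] 0.7391471965489672
[ 330 -250  230] [-0.7894  0.4414  0.1645]
[ 400 -100  220] [-1.3729  1.0284  0.214 ]
[468. 198. 180.] [-2.1994  2.3135  0.4128]
```

>>> servo_tool(motion=[{"hand": 0.74, "travel": [-0.05, 0.2, 0], "spin": 0}, {"hand": 0.74, "travel": [-0.2, 0.36, 0], "spin": 0.04}, {"hand": 0.74, "travel": [-0.35, 0.48, 0], "spin": 0.08}, {"hand": 0.74, "travel": [-0.5, 0.6, 0], "spin": 0.12}, {"hand": 0.74, "travel": [-0.65, 0.72, 0], "spin": 0.16}, {"hand": 0.74, "travel": [-0.8, 0.84, 0], "spin": 0.2}, {"hand": 0.74, "travel": [-0.95, 0.95, 0], "spin": 0.2}, {"hand": 0.74, "travel": [-0.95, 0.95, 0], "spin": 0.2}])

```text
t: 1.43
tcp_pos: [323.3, -149.2, 262.7]
orientation: [-0.0, 0.144, 0.99, -0.0]
contact_force: [1.8, -0.5, 0.8]
opening: 0.74
finger_force: 0.0
```

```bash
python3 - <<'E'
from h import *
from rig import robot
s=robot.state(); print(s["t"],s["tcp_pos"],s["joint_positions"],s["opening"],rot(s).as_matrix().round(3).tolist())
print(w2d(s["tcp_pos"]),share(s,d2w(-155,39.5,150)))
E
```

```text
1.4333 [ 323.29114423 -149.16791408  262.66122403] [ 3.36431203e-02 -1.34219839e-01 -5.01294950e-01  5.52322574e-04
 -1.20387719e+00 -1.89457370e+00] 0.7398212787459391 [[-0.958, 0.286, -0.0], [0.286, 0.958, -0.001], [-0.0, -0.001, -1.0]]
[-196.7 -334.3  262.7] [-0.1993  1.8702  0.5623]
```

>>> servo_tool(motion=[{"hand": 0.74, "travel": [-0.02, 0.2, 0], "spin": 0}, {"hand": 0.74, "travel": [-0.05, 0.4, 0.05], "spin": 0}, {"hand": 0.74, "travel": [-0.08, 0.6, 0.1], "spin": 0}, {"hand": 0.74, "travel": [-0.1, 0.8, 0.15], "spin": 0}, {"hand": 0.74, "travel": [-0.1, 0.94, 0.2], "spin": 0}, {"hand": 0.74, "travel": [-0.1, 0.94, 0.2], "spin": 0}, {"hand": 0.74, "travel": [-0.1, 0.94, 0.2], "spin": 0}, {"hand": 0.74, "travel": [-0.1, 0.94, 0.2], "spin": 0}])

```text
t: 2.1
tcp_pos: [394.3, 25.3, 222.2]
orientation: [-0.001, 0.141, 0.99, -0.001]
contact_force: [0.1, -0.0, 0.7]
opening: 0.74
finger_force: 0.0
```

>>> servo_tool(motion=[{"hand": 0.74, "travel": [-0.02, 0.2, 0], "spin": 0}, {"hand": 0.74, "travel": [-0.05, 0.4, 0.05], "spin": 0}, {"hand": 0.74, "travel": [-0.08, 0.6, 0.1], "spin": 0}, {"hand": 0.74, "travel": [-0.1, 0.8, 0.15], "spin": 0}, {"hand": 0.74, "travel": [-0.1, 0.93, 0.2], "spin": 0}, {"hand": 0.74, "travel": [-0.1, 0.93, 0.3], "spin": 0}, {"hand": 0.74, "travel": [-0.1, 0.93, 0.3], "spin": 0}, {"hand": 0.74, "travel": [-0.1, 0.93, 0.3], "spin": 0}])

```text
t: 2.77
tcp_pos: [464.7, 197.0, 162.0]
orientation: [-0.001, 0.142, 0.99, -0.001]
contact_force: [-0.2, -0.1, 0.6]
opening: 0.737
finger_force: 0.0
```

```bash
python3 - <<'E'
from h import *
from rig import robot
s=robot.state(); print(s["t"],s["tcp_pos"],s["opening"],s["contact_force"],rot(s).as_matrix()[:,1].round(4))
print(w2d(s["tcp_pos"]),share(s,d2w(-155,39.5,60)))
E
```

```text
2.7667 [464.67984652 197.0411872  162.00177528] 0.7371623434322775 [-0.16621896 -0.09573498  0.6287079 ] [ 0.2805  0.9598 -0.0025]
[-158.4   37.7  162. ] [-0.0175  0.0102  0.51  ]
```

>>> servo_tool(motion=[{"hand": 0.74, "travel": [0, 0.01, 0.15], "spin": 0}, {"hand": 0.74, "travel": [0, 0.01, 0.3], "spin": 0}, {"hand": 0.74, "travel": [0, 0.01, 0.4], "spin": 0}, {"hand": 0.74, "travel": [0, 0.01, 0.5], "spin": 0}, {"hand": 0.74, "travel": [0, 0.01, 0.58], "spin": 0}, {"hand": 0.74, "travel": [0, 0.01, 0.58], "spin": 0}, {"hand": 0.74, "travel": [0, 0.01, 0.58], "spin": 0}, {"hand": 0.74, "travel": [0, 0.01, 0.58], "spin": 0}])

```text
t: 3.43
tcp_pos: [466.6, 200.6, 48.5]
orientation: [0.001, 0.141, 0.99, 0.001]
contact_force: [-0.1, 0.7, -0.4]
opening: 0.742
finger_force: 0.0
```

```bash
cat > look.py <<'E'
import sys
from h import *
from rig import robot
k=sys.argv[1]; im,d=robot.read_camera("side"); s=robot.state()
print(s["t"],w2d(s["tcp_pos"]),s["opening"],s["contact_force"].round(2),s["ft_torque"].round(2))
cv2.imwrite(f"pics/{k}.png",cv2.resize(im[145:285,145:305],None,fx=4.2,fy=4.2,interpolation=cv2.INTER_CUBIC))
E
python3 look.py a
```

```text
3.4833 [-157.6   42.    48.5] 0.736243513088855 [-0.27 -0.39 -0.21] [-0.04 -0.02  0.01]
```

View pics/a.png

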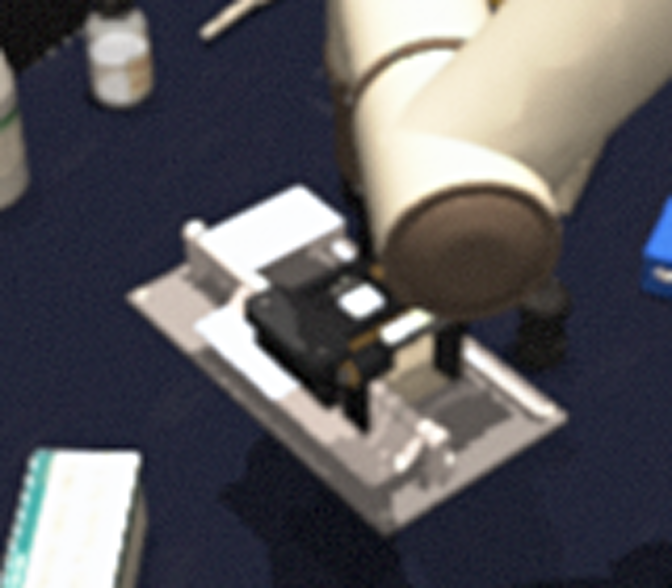

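The left fingertip at crop (360,415) is over the rail. The right one at (447,365) is behind the box, inside the lane. Pressing now.

>>> servo_tool(motion=[{"hand": 0.74, "travel": [0, 0, 0.04], "spin": 0}, {"hand": 0.74, "travel": [0, 0, 0.08], "spin": 0}, {"hand": 0.74, "travel": [0, 0, 0.1], "spin": 0}, {"hand": 0.74, "travel": [0, 0, 0.12], "spin": 0}, {"hand": 0.74, "travel": [0, 0, 0.13], "spin": 0}, {"hand": 0.74, "travel": [0, 0, 0.13], "spin": 0}, {"hand": 0.74, "travel": [0, 0, 0.13], "spin": 0}, {"hand": 0.74, "travel": [0, 0, 0.13], "spin": 0}])

```text
t: 4.15
tcp_pos: [465.1, 199.7, 21.5]
orientation: [-0.0, 0.14, 0.99, -0.001]
contact_force: [-2.5, -4.8, 12.0]
opening: 0.739
finger_force: 5.0
```

```bash
python3 look.py b; python3 - <<'E'
from h import *
from rig import robot
print(np.mean([ (robot.read_camera("side"),robot.state()["contact_force"])[1] for _ in range(5)],0).round(2))
E
```

```text
4.2 [-158.7   40.5   21.5] 0.7394156890436744 [-2.03 -3.9  12.16] [-1.01  0.51 -0.01]
[-1.84 -4.29 11.83]
```

View pics/b.png

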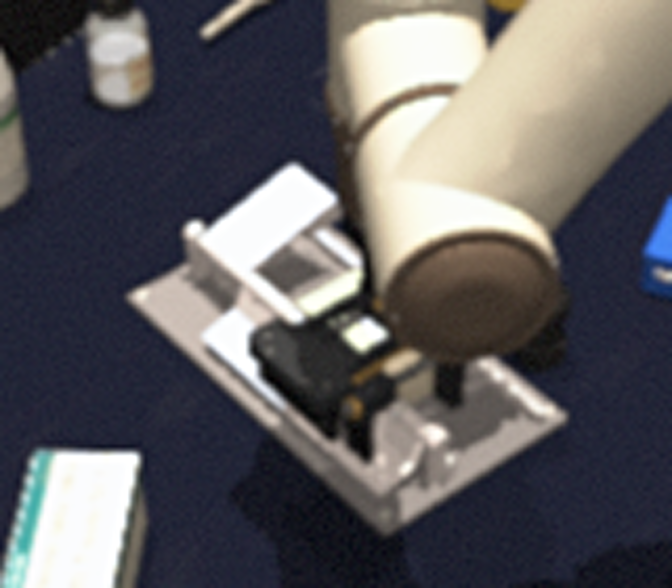

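```bash
cat > flap.py <<'E'
from h import *
from rig import robot
for n in("side","top"):
    im,d=robot.read_camera(n); i=robot.camera_info(n); np.savez("c.npz",im=im,d=d,K=i["K"],T=i["cam_to_world"])
    im,d,P=cloud("c"); q=P[d>0]; D=np.c_[(q[:,:2]-O)@RD,q[:,2]]
    f=D[(D[:,0]>8)&(D[:,0]<45)&(D[:,1]>-30)&(D[:,1]<25)&(D[:,2]>42)&(D[:,2]<95)]
    if len(f)>20:
        for _ in range(3):
            a=np.polyfit(f[:,1],f[:,2],1); r=f[:,2]-np.polyval(a,f[:,1]); f=f[abs(r)<5]
        print(n,len(f),"flap angle",-np.arctan(a[0]).round(3),"z@y0",a[1].round(1))
    b=D[(abs(D[:,1])<30)&(D[:,0]>-150)&(D[:,0]<-2)&(abs(D[:,2]-41)<5)]
    if len(b)>10: print(n,"box-top x range",np.percentile(b[:,0],[1,99]).round(1),len(b))
s=robot.state(); print(s["t"],w2d(s["tcp_pos"]),s["contact_force"].round(2))
E
python3 flap.py
```

```text
side 171 flap angle 0.283 z@y0 65.9
side box-top x range [-145.4  -35.5] 115
top 167 flap angle 0.265 z@y0 64.6
top box-top x range [-117.3  -36.7] 411
4.55 [-158.6   40.5   21.6] [-1.71 -4.53 11.52]
```

>>> servo_tool(motion=[{"hand": 0.74, "travel": [-0.02, 0, 0.004], "spin": 0}, {"hand": 0.74, "travel": [-0.05, 0, 0.004], "spin": 0}, {"hand": 0.74, "travel": [-0.09, 0, 0.004], "spin": 0}, {"hand": 0.74, "travel": [-0.13, 0, 0.004], "spin": 0}, {"hand": 0.74, "travel": [-0.17, 0, 0.004], "spin": 0}, {"hand": 0.74, "travel": [-0.2, 0, 0.004], "spin": 0}, {"hand": 0.74, "travel": [-0.23, 0, 0.004], "spin": 0}, {"hand": 0.74, "travel": [-0.23, 0, 0.004], "spin": 0}])

```text
t: 5.22
tcp_pos: [510.0, 188.5, 20.2]
orientation: [0.0, 0.14, 0.99, 0.0]
contact_force: [-3.4, 1.1, 7.6]
opening: 0.741
finger_force: 3.4
```

```bash
python3 flap.py
```

```text
side 89 flap angle 0.345 z@y0 67.9
side box-top x range [-124.1  -30.2] 77
top 171 flap angle 0.315 z@y0 66.0
top box-top x range [-68.4  -3.4] 324
5.3167 [-112.5   42.4   20.4] [-1.97  1.37  6.34]
```

>>> servo_tool(motion=[{"hand": 0.74, "travel": [-0.03, 0, 0.002], "spin": 0}, {"hand": 0.74, "travel": [-0.07, 0, 0.002], "spin": 0}, {"hand": 0.74, "travel": [-0.11, 0, 0.002], "spin": 0}, {"hand": 0.74, "travel": [-0.15, 0, 0.002], "spin": 0}, {"hand": 0.74, "travel": [-0.19, 0, 0.002], "spin": 0}, {"hand": 0.74, "travel": [-0.23, 0, 0.002], "spin": 0}, {"hand": 0.74, "travel": [-0.26, 0, 0.002], "spin": 0}, {"hand": 0.74, "travel": [-0.27, 0, 0.002], "spin": 0}])

```text
t: 5.98
tcp_pos: [561.1, 173.5, 19.7]
orientation: [-0.0, 0.141, 0.99, 0.0]
contact_force: [-6.1, 4.7, 7.4]
opening: 0.736
finger_force: 4.2
```

```bash
python3 flap.py
```

```text
side box-top x range [-70.2 -14.9] 98
top 168 flap angle 0.334 z@y0 66.6
top box-top x range [-13.8  -2.1] 38
6.0833 [-59.   42.4  19.8] [-3.62  2.84  6.03]
```

>>> servo_tool(motion=[{"hand": 0.74, "travel": [-0.005, 0, 0], "spin": 0}, {"hand": 0.74, "travel": [-0.01, 0, 0], "spin": 0}, {"hand": 0.74, "travel": [-0.015, 0, 0], "spin": 0}, {"hand": 0.74, "travel": [-0.02, 0, 0], "spin": 0}, {"hand": 0.74, "travel": [-0.025, 0, 0], "spin": 0}, {"hand": 0.74, "travel": [-0.03, 0, 0], "spin": 0}, {"hand": 0.74, "travel": [-0.03, 0, 0], "spin": 0}, {"hand": 0.74, "travel": [-0.03, 0, 0], "spin": 0}])

```text
t: 6.75
tcp_pos: [566.0, 172.0, 19.7]
orientation: [-0.001, 0.14, 0.99, 0.0]
contact_force: [-5.1, 3.4, 7.2]
opening: 0.739
finger_force: 3.9
```

```bash
python3 flap.py
```

```text
side box-top x range [-64.   -8.5] 97
top 164 flap angle 0.325 z@y0 66.7
top box-top x range [-7.  -2.3] 15
6.85 [-54.1  42.1  19.7] [-5.26  3.92  6.32]
```

Not yet at the stop, as the force hasn't risen. I'll creep on.

>>> servo_tool(motion=[{"hand": 0.74, "travel": [-0.005, 0, 0], "spin": 0}, {"hand": 0.74, "travel": [-0.005, 0, 0], "spin": 0}, {"hand": 0.74, "travel": [-0.01, 0, 0], "spin": 0}, {"hand": 0.74, "travel": [-0.01, 0, 0], "spin": 0}, {"hand": 0.74, "travel": [-0.015, 0, 0], "spin": 0}, {"hand": 0.74, "travel": [-0.015, 0, 0], "spin": 0}, {"hand": 0.74, "travel": [-0.015, 0, 0], "spin": 0}, {"hand": 0.74, "travel": [-0.015, 0, 0], "spin": 0}])

```text
t: 7.52
tcp_pos: [566.6, 171.4, 19.6]
orientation: [-0.003, 0.141, 0.99, -0.0]
contact_force: [-11.6, 6.5, 11.8]
opening: 0.738
finger_force: 7.6
```

```bash
python3 flap.py; python3 look.py c
```

```text
side box-top x range [-65.7  -7.4] 104
top 168 flap angle 0.334 z@y0 67.2
top box-top x range [-6.5 -2.4] 12
7.6167 [-53.3  41.8  19.6] [-11.63   7.19  11.05]
7.6667 [-53.3  41.8  19.6] 0.740204056915368 [-11.44   7.24  11.63] [ 2.06  3.3  -0.21]
```

View pics/c.png

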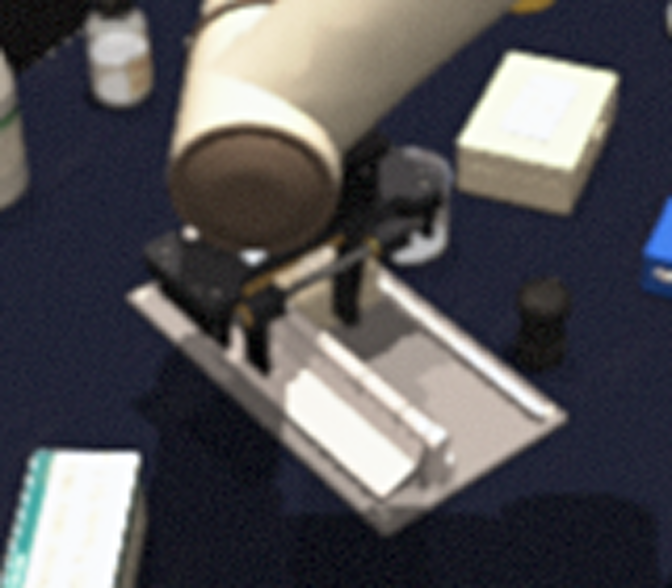

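The push force doubled and the tool stopped at dock x -53.3 mm (about -52.5 expected), so the box is home with the flap still open. Next I back off along the rail and then lift.

>>> servo_tool(motion=[{"hand": 0.74, "travel": [0.02, 0, 0], "spin": 0}, {"hand": 0.74, "travel": [0.05, 0, 0], "spin": 0}, {"hand": 0.74, "travel": [0.08, 0, 0], "spin": 0}, {"hand": 0.74, "travel": [0.08, 0, -0.02], "spin": 0}, {"hand": 0.74, "travel": [0.08, 0, -0.04], "spin": 0}, {"hand": 0.74, "travel": [0.08, 0, -0.06], "spin": 0}, {"hand": 0.74, "travel": [0.08, 0, -0.1], "spin": 0}, {"hand": 0.74, "travel": [0.08, 0, -0.14], "spin": 0}])

```text
t: 8.33
tcp_pos: [553.6, 173.8, 47.0]
orientation: [-0.001, 0.141, 0.99, -0.001]
contact_force: [0.1, 0.5, -0.4]
opening: 0.738
finger_force: 0.0
```

>>> servo_tool(motion=[{"hand": 0.74, "travel": [0, 0, -0.1], "spin": 0}, {"hand": 0.74, "travel": [0, 0, -0.2], "spin": 0}, {"hand": 0.74, "travel": [0.1, 0, -0.3], "spin": 0}, {"hand": 0.74, "travel": [0.2, 0, -0.4], "spin": 0}, {"hand": 0.74, "travel": [0.3, 0, -0.5], "spin": 0}, {"hand": 0.74, "travel": [0.4, 0, -0.6], "spin": 0}, {"hand": 0.74, "travel": [0.4, 0, -0.6], "spin": 0}, {"hand": 0.74, "travel": [0.4, 0, -0.6], "spin": 0}])

```text
t: 9.0
tcp_pos: [477.5, 197.3, 169.0]
orientation: [0.001, 0.14, 0.99, 0.001]
contact_force: [0.9, 0.2, -0.1]
opening: 0.74
finger_force: 0.0
```

```bash
python3 flap.py; python3 look.py d
```

```text
side 70 flap angle 0.126 z@y0 59.1
side box-top x range [-45.   -2.6] 158
top 168 flap angle 0.169 z@y0 57.7
top box-top x range [-40.9  -2.6] 185
9.1 [-145.9   40.9  166.9] [-0.57 -0.07 -0.51]
9.15 [-145.7   40.7  166.5] 0.7417142793039568 [-0.89  0.08  0.11] [-0.11 -0.07  0.01]
```

View pics/d.png

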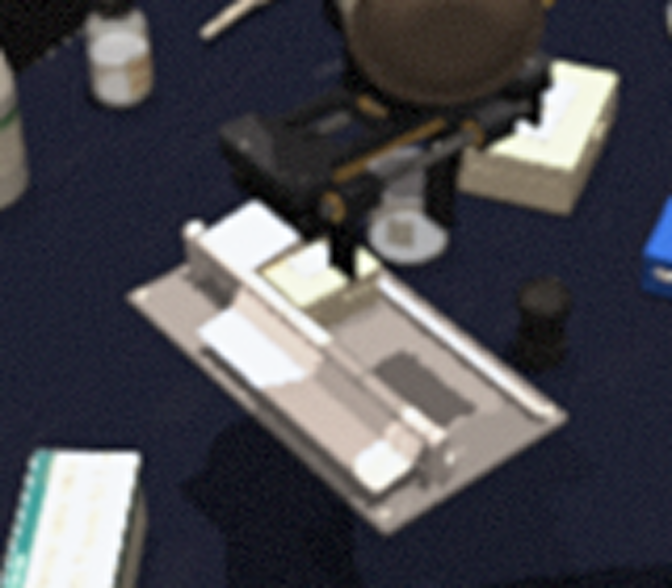

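The flap rests on the box at about 0.16 rad. The box's rear edge is at dock x of about -43 mm, the bystanders haven't moved, and the arm is clear.

```bash
python3 -c "
from rig import robot
print(robot.sign_off())"
```

```text
the job is handed in; nothing more can be done
None
```

The slide box is fully home against the back stop, the flap has come down on it (about 0.16 rad by the cameras), and the arm is clear; I handed the job in at about 9 s, but the hand-in returned no verdict.

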